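Make up a signing kit and a proofreading kit

ROBOT

A 6-joint arm with a two-finger parallel gripper is mounted at the origin on a cart in front of the work surface, level with it; the furniture and walls round the work are solid. World frame = base frame: x ahead of the robot, y to its left, z up, the work surface at z = 0. Lengths are in m, angles in rad, forces in N, time in s.
With the tool pointing down it reaches from about 0.425 to 0.95 m from the base axis. Payload 3.5 kg.
Tool frame: the origin (TCP) lies at the very end of the fingers, on their centre line; the grasp point (between the pads) lies ctrl.pinch_z behind it (ctrl.pinch_z is the distance from the TCP to the grasp point, in m); z points along the fingers, y is the line along which they close (so a half turn about z gives the same grasp; the last joint's range is limited). The gripper opens to 85 mm and grips with 20 to 120 N. Pads are 22 mm wide; open, the fingers measure 114 mm over their backs; the gripper's body (76 mm by 85 mm) begins 54 mm behind the grasp point. The pads swing forward as they close: fully open they stand 13 mm farther back than shut.
Start: joints at [1.108, 0.286, 1.577, -0, 1.279, -0.15], TCP at [0.208, 0.642, 0.231] pointing down, gripper open.
Joint ranges: [-2.77, 2.77], [-0.9, 2.22], [0.21, 2.48], [-1.53, 4.67], [0.24, 2.81], [-2.84, 2.84]. Speed limits (rad/s): [2.79, 2.79, 3.14, 3.14, 3.14, 3.14].

INTERFACE

Orientations are given as a unit quaternion [x, y, z, w].
In Python, from plant import ctrl gives the robot as it stands.
- The arm moves only by the shell command python3 -m inch 'ROWS' [FORCE]. ROWS is a JSON list that holds a single list of rows (three levels of brackets), with 1 to 10 rows, each of 7 numbers: dx, dy, dz in m, then a rotation vector rx, ry, rz in rad, then the opening from 0.0 (shut) to 1.0 (fully open); each row is the pose to reach, as a shift and turn from the pose commanded when the command began, along the tool's axes at that moment; what a row does not reach only later rows make up. A row lasts 1/8 s, in which the tool goes at most 0.0625 m and 0.188 rad, less where a joint would pass 70% of its speed; a pose out of reach is approached as far as the arm can. The fingers move at their own pace and stop on an object; FORCE is the grip in N (left out, the last holds). Time passes only in rows, so rows that do not move let the fingers close. It prints the time, the measured TCP pose, the force, the opening and the grip force at its end. Input that does not fit is refused with a message, and nothing moves.
- ctrl.get_state(): the state, without advancing time (a new reading comes with each control period).
- ctrl.read_camera(name): name is "scene" or "top" or "wrist"; returns a dict with "pixels" (384x512x3 uint8, red, green, blue), "camera_matrix" (3x3 intrinsics, pixels), "dist_coeffs" ([k1, k2, p1, p2, k3] as OpenCV has them; the pictures are not rectified), "xyz" and "orientation" of the camera in the world. Camera axes: x right, y down, z forward; pixel columns grow to the right and rows downward; lengths in m; the calibration is good to about 2 mm. A picture is of the moment at which its call begins. There is no depth.
- ctrl.sign_off(): hands the job in; it is judged then, once.
Trained networks look in the newest picture that a camera, given by its name, has taken for a name from the list of things; names that differ only in an ending like _2 or _b are one class to them, and where a whole thing is asked for, a point or a joint stands for the part that bears it (a point fixed in the world has none). Each returns a list of dicts, best first, with "conf" (0 to 1); they miss things now and then, are a little off and sometimes report something else, mostly with a low value. They report only what shows in the picture. A call takes as long as a camera call. They do not tell look-alikes from the thing itself.
- ctrl.recognise(camera, thing): "position" ([x, y, z] in m, in world coordinates, good to about 4 mm: the middle of the surface that is visible of it).
- ctrl.masks_of(camera, thing): "region" (384x512 bool, what is visible of it).
- ctrl.mark_of(camera, thing): "position" ([x, y, z] in m, in world coordinates, good to about 4 mm: a listed point, or the origin of a listed thing).
The state is a dict: "time": time; "qpos": joint angles; "dq": joint speeds; "joint_efforts": joint torques, N m; "eef_pos": TCP position; "tcp_rot": TCP orientation; "contact_force": force on the tool from outside, world axes, zero at the start; "wrist_torque": the same for the moment, N m; "opening": opening from 0.0 (shut) to 1.0 (fully open); "finger_force": force on a finger pad.
Only numpy, scipy, OpenCV 4.12 (cv2) and the standard library are available. Lean on these libraries where they do the work, as an engineer would, in place of code of your own. Each camera call takes 0.05 s, during which the arm holds its last target. There are 200 camera calls.

TASK

Make up two desk kits from the things on the felt pad. The signing kit goes in the blue tray: the dark fountain pen lying lengthwise in the long compartment and the ink bottle standing in one of the two square cells. The proofreading kit goes in the yellow tray: the steel ball pen lying lengthwise in the long compartment, with the loupe standing and the eraser lying flat, each in a square cell of its own; keep the ink bottle upright throughout and leave the match box, stapler and card case on the pad where they are.

Things in the scene. Friction and masses are not known exactly. Their poses are not given: they have to be found in the camera images.
- fountain_pen: fountain pen, dark navy lacquer with a gold band and clip, 138 mm long along its y axis, 13 mm wide (x), 16 mm high with its clip; graspable body 13 mm high; 28 g, balance point at mid-length. Origin at the centre of its underside. Lies loose on a 2 mm felt desk pad at the start.
- ball_pen: ball pen of bare silver steel, 135 mm long along its y axis, 11 mm wide (x), 14 mm high with its clip; graspable body 10 mm high; 22 g, balance point at mid-length. Origin at the centre of its underside. Lies loose on a 2 mm felt desk pad at the start.
- ink_bottle: square clear-glass ink bottle with blue ink label and black round screw cap, 46 x 46 mm, body 44 mm high, 60 mm with the cap (cap 32 mm across); about 170 g. Origin at the centre of its underside. Stands loose on a 2 mm felt desk pad at the start.
- loupe: black round loupe (eyepiece magnifier), 36 mm across, 38 mm high, waisted; upright on its skirt; about 60 g. Origin at the centre of its underside. Stands loose on a 2 mm felt desk pad at the start.
- eraser: eraser, pink end in a dark green sleeve, 22 (x) x 46 (y) x 13 (z) mm, lying flat; 22 g. Origin at the centre of its underside. Lies loose on a 2 mm felt desk pad at the start.
- tray_blue: blue plastic kit tray, fixed, 161 (x) x 175 (y) x 12 mm. Origin: centre of underside, on a 2 mm pad; +x points roughly away from the robot (yaw within 0.25 rad). Floor 3 mm thick, walls rise 9 mm above it. Long compartment on the +x side: clear 72 (x) x 167 (y) mm, centre x = +40.5, y = 0. Two squarish cells on the -x side: clear 78 (x) x 82 (y) mm, centres x = -37.5, y = +42.5 and -42.5 mm.
- tray_yellow: yellow plastic kit tray, fixed, 161 (x) x 175 (y) x 12 mm. Origin: centre of underside, on a 2 mm pad; +x points roughly away from the robot (yaw within 0.25 rad). Floor 3 mm thick, walls rise 9 mm above it. Long compartment on the +x side: clear 72 (x) x 167 (y) mm, centre x = +40.5, y = 0. Two squarish cells on the -x side: clear 78 (x) x 82 (y) mm, centres x = -37.5, y = +42.5 and -42.5 mm.
- match_box: match box, red top with a yellow disc, 36 (x) x 53 (y) x 15 mm; belongs to no kit, stays where it is. Origin at the centre of its underside. Lies loose on a 2 mm felt desk pad at the start.
- stapler: green desk stapler, 38 (x) x 155 (y) x 47 mm; belongs to no kit, stays where it is. Origin at the centre of its underside. Stands loose on a 2 mm felt desk pad at the start.
- card_case: brown leather card case, 55 (x) x 95 (y) x 14 mm; belongs to no kit, stays where it is. Origin at the centre of its underside. Lies loose on a 2 mm felt desk pad at the start.
Mind the look-alikes: they are no part of the job. Of the things that look like the ink_bottle, the smallest one is meant.

How it is judged:
At the end, for the whole second after the job is handed in: Pens flat in the long compartments (18 mm along, 33 mm across, 0.4 rad): fountain in blue, ball in yellow. Ink bottle upright in a blue cell; loupe upright and eraser flat in different yellow cells (30/32 mm, 0.08 rad). All at rest; match box, stapler, card case within 30 mm of their start (x of fountain_pen in the frame of tray_blue between 0.0075 and 0.0735 m and y of fountain_pen in the frame of tray_blue between -0.018 and 0.018 m and z of fountain_pen in the frame of tray_blue between 0 and 0.016 m and angle between fountain_pen's own y axis and vertical between 1.52 and 1.62 rad and angle between the y axis of fountain_pen and the y axis of tray_blue, either way round below 0.4 rad and linear speed of each of fountain_pen, ball_pen below 0.02 m/s and angular speed of each of fountain_pen, ball_pen below 0.2 rad/s and x of ball_pen in the frame of tray_yellow between 0.0075 and 0.0735 m and y of ball_pen in the frame of tray_yellow between -0.018 and 0.018 m and z of ball_pen in the frame of tray_yellow between 0 and 0.016 m and angle between ball_pen's own y axis and vertical between 1.52 and 1.62 rad and angle between the y axis of ball_pen and the y axis of tray_yellow, either way round below 0.4 rad and ((x of ink_bottle in the frame of tray_blue between -0.0675 and -0.0075 m and y of ink_bottle in the frame of tray_blue between 0.0105 and 0.0745 m and z of ink_bottle in the frame of tray_blue between 0 and 0.007 m and angle between ink_bottle's own z axis and vertical below 0.08 rad and linear speed of ink_bottle below 0.02 m/s and angular speed of ink_bottle below 0.2 rad/s) or (x of ink_bottle in the frame of tray_blue between -0.0675 and -0.0075 m and y of ink_bottle in the frame of tray_blue between -0.0745 and -0.0105 m and z of ink_bottle in the frame of tray_blue between 0 and 0.007 m and angle between ink_bottle's own z axis and vertical below 0.08 rad and linear speed of ink_bottle below 0.02 m/s and angular speed of ink_bottle below 0.2 rad/s)) and (((x of loupe in the frame of tray_yellow between -0.0675 and -0.0075 m and y of loupe in the frame of tray_yellow between 0.0105 and 0.0745 m and z of loupe in the frame of tray_yellow between 0 and 0.007 m and angle between loupe's own z axis and vertical below 0.08 rad and linear speed of loupe below 0.02 m/s and angular speed of loupe below 0.2 rad/s) and (x of eraser in the frame of tray_yellow between -0.0675 and -0.0075 m and y of eraser in the frame of tray_yellow between -0.0745 and -0.0105 m and z of eraser in the frame of tray_yellow between 0 and 0.007 m and angle between eraser's own z axis and vertical below 0.08 rad and linear speed of eraser below 0.02 m/s and angular speed of eraser below 0.2 rad/s)) or ((x of loupe in the frame of tray_yellow between -0.0675 and -0.0075 m and y of loupe in the frame of tray_yellow between -0.0745 and -0.0105 m and z of loupe in the frame of tray_yellow between 0 and 0.007 m and angle between loupe's own z axis and vertical below 0.08 rad and linear speed of loupe below 0.02 m/s and angular speed of loupe below 0.2 rad/s) and (x of eraser in the frame of tray_yellow between -0.0675 and -0.0075 m and y of eraser in the frame of tray_yellow between 0.0105 and 0.0745 m and z of eraser in the frame of tray_yellow between 0 and 0.007 m and angle between eraser's own z axis and vertical below 0.08 rad and linear speed of eraser below 0.02 m/s and angular speed of eraser below 0.2 rad/s))) and distance of each of match_box, stapler, card_case from where it was at the start of the episode below 0.03 m); the robot touches nothing.
It fails at once if the ink bottle is tipped by more than about 35 degrees (angle between ink_bottle's own z axis and vertical above 0.6 rad).
It fails at once if the match box is moved more than 30 mm (distance of match_box from where it was at the start of the episode above 0.03 m).
It fails at once if the stapler is moved more than 30 mm (distance of stapler from where it was at the start of the episode above 0.03 m).
It fails at once if the card case is moved more than 30 mm (distance of card_case from where it was at the start of the episode above 0.03 m).
It also fails if it takes over 104 s, if anything falls off the work surface, if the arm or the gripper's body presses on something with over 40 N, if the wrist force passes 120 N, or if a joint passes its speed limit or range.

## Working session

There is one attempt and no reset: what is moved stays moved. The work goes in short steps, Python scripts to look and compute and a shell command to move; the robot and the scene stay as the last step left them, time stands still between calls to the robot, and variables do not carry over. Pictures are saved under pics/ and viewed, at most 14 in all, crops included, and the job is handed in when it is done.

```bash
ls; mkdir -p pics; python3 - <<'E'
from plant import ctrl
import cv2
s=ctrl.get_state(); print(s['time'],s['eef_pos'],s['tcp_rot'],s['opening'],ctrl.pinch_z)
for n in ['top','scene']:
    c=ctrl.read_camera(n); print(n,c['xyz'],c['orientation'],c['camera_matrix'],c['dist_coeffs'])
    cv2.imwrite(f'pics/{n}0.png',c['pixels'][:,:,::-1])
    for t in ['fountain_pen','ball_pen','ink_bottle','loupe','eraser','tray_blue','tray_yellow','match_box','stapler','card_case']:
        print(t,[( [round(float(v),3) for v in d['position']],round(float(d['conf']),2)) for d in ctrl.mark_of(n,t)])
E
```

```text
pics
0.0 [0.20738485 0.64164846 0.22993166] [ 1.55773734e-01  9.87792034e-01 -1.14128843e-03 -3.73513524e-04] 1.0005744653407083 0.0187
top [0.37648956 0.11813928 1.26822206] [-0.70350437  0.70754485 -0.05152739  0.04250666] [[399.32203831   0.         263.21005401]
 [  0.         399.32203831 192.21122933]
 [  0.           0.           1.        ]] [-0.028564  0.        0.        0.        0.      ]
fountain_pen [([0.667, 0.095, 0.002], 0.56), ([0.49, 0.071, -0.001], 0.22), ([0.46, -0.268, 0.003], 0.16)]
ball_pen [([0.67, -0.097, 0.003], 0.46)]
ink_bottle [([0.345, 0.039, 0.001], 0.95), ([0.567, 0.516, -0.003], 0.95), ([0.488, 0.076, 0.001], 0.54)]
loupe [([0.574, 0.085, 0.0], 0.6)]
eraser [([0.492, -0.063, 0.002], 0.46)]
tray_blue [([0.486, 0.267, 0.005], 0.7), ([0.673, -0.097, 0.001], 0.27)]
tray_yellow [([0.46, -0.269, 0.001], 0.85), ([0.574, 0.084, 0.002], 0.68)]
match_box [([0.573, -0.079, 0.003], 0.63), ([0.487, 0.266, 0.004], 0.58)]
stapler [([0.692, -0.288, 0.004], 0.86)]
card_case [([0.703, 0.29, 0.004], 0.87)]
scene [ 0.12421398 -0.65092558  1.13442998] [ 0.91719981 -0.2350432   0.0768451  -0.31240044] [[365.72390483   0.         257.90911492]
 [  0.         365.72390483 187.42994117]
 [  0.           0.           1.        ]] [-0.02342212  0.          0.          0.          0.        ]
fountain_pen [([0.675, 0.096, -0.005], 0.39)]
ball_pen [([0.671, -0.099, 0.002], 0.63)]
ink_bottle [([0.34, 0.041, 0.004], 0.72), ([0.569, 0.515, 0.002], 0.63), ([0.495, 0.076, -0.0], 0.58)]
loupe [([0.575, 0.079, 0.005], 0.54)]
eraser [([0.49, -0.06, 0.003], 0.4)]
tray_blue [([0.485, 0.266, 0.001], 0.66)]
tray_yellow [([0.462, -0.268, 0.003], 0.62)]
match_box [([0.575, -0.08, 0.005], 0.58)]
stapler [([0.695, -0.292, 0.003], 0.58)]
card_case [([0.707, 0.287, 0.004], 0.69)]
```

View pics/top0.png

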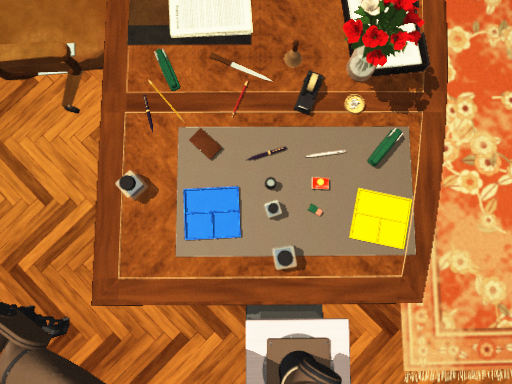

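View pics/scene0.png

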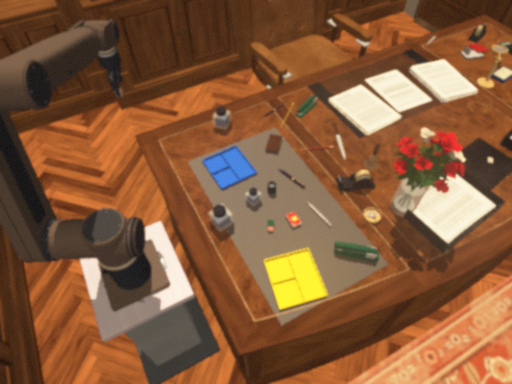

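The top view shows the blue tray at about (212,213) and the yellow at (381,218). The small bottle is at (274,209), with larger look-alikes at (131,184) and (285,258). The loupe is at (270,184), the eraser at (315,210), the dark pen at (267,153) and the steel pen at (326,154). Next I'll measure yaws and heights.

```bash
cat > h.py <<'E'
import numpy as np, cv2
from scipy.spatial.transform import Rotation as R
from plant import ctrl
def rays(c,uv):
    n=cv2.undistortPoints(np.float64(uv).reshape(-1,1,2),c['camera_matrix'],np.float64(c['dist_coeffs'])).reshape(-1,2)
    return R.from_quat(c['orientation']).apply(np.c_[n,np.ones(len(n))])
def plane(c,uv,z):
    d=rays(c,uv); p=np.float64(c['xyz']); return (p+d*((z-p[2])/d[:,2])[:,None])
def tri(c1,u1,c2,u2):
    a,b=rays(c1,[u1])[0],rays(c2,[u2])[0]; p,q=np.float64(c1['xyz']),np.float64(c2['xyz'])
    t=np.linalg.lstsq(np.c_[a,-b],q-p,rcond=None)[0]; x,y=p+t[0]*a,q+t[1]*b
    return (x+y)/2,np.linalg.norm(x-y)
def rect(c,m,z):
    uv=np.argwhere(m)[:,::-1]; P=plane(c,uv,z)[:,:2]
    (cx,cy),(w,h),a=cv2.minAreaRect(np.float32(P*1000))
    if w>h: a-=90;w,h=h,w
    a=(a+90)%180-90   # yaw of object whose long side is y
    return np.array([cx/1000,cy/1000]),(round(w),round(h)),np.radians(a),P.mean(0)
def near(c,l,z,xy,tol=.05):
    for d in l:
        P=plane(c,np.argwhere(d['region'])[:,::-1],z)[:,:2].mean(0)
        if np.hypot(*(P-xy))<tol: return d['region'],d['conf']
    return None,0
def togo(x,y,z,yaw,s=None):
    """tool-axis shift and turn from the pose now to TCP x,y,z, tool pointing down, closing line (tool y) at world yaw"""
    s=s or ctrl.get_state(); q=R.from_quat(s['tcp_rot'])
    c=[]
    for k in (0,np.pi):
        yv=np.array([np.cos(yaw+k),np.sin(yaw+k),0]); zv=np.array([0,0,-1.]); G=R.from_matrix(np.c_[np.cross(yv,zv),yv,zv])
        c.append((q.inv()*G).as_rotvec())
    return q.inv().apply(np.array([x,y,z])-s['eef_pos']).round(4),min(c,key=np.linalg.norm).round(3)
E
python3 - <<'E'
from h import *
k={'fountain_pen':(.67,.095,.01),'ball_pen':(.67,-.098,.008),'ink_bottle':(.49,.076,.03),'loupe':(.574,.083,.03),'eraser':(.491,-.062,.013),'tray_blue':(.486,.266,.014),'tray_yellow':(.461,-.268,.014),'match_box':(.574,-.08,.017),'stapler':(.693,-.29,.03),'card_case':(.705,.29,.016)}
C={n:ctrl.read_camera(n) for n in('top','scene')}
for t,(x,y,z) in k.items():
    U={}
    for n,c in C.items():
        m,cf=near(c,ctrl.masks_of(n,t),z,[x,y])
        if m is None: print(t,n,'none');continue
        U[n]=np.argwhere(m)[:,::-1].mean(0)
        r=rect(c,m,z); print(t,n,round(float(cf),2),m.sum(),r[0].round(3),r[1],'yaw',round(r[2],3),r[3].round(3))
    if len(U)==2: p,e=tri(C['top'],U['top'],C['scene'],U['scene']);print('   tri',p.round(4),round(e,4))
E
```

```text
fountain_pen top 0.66 134 [0.672 0.087] (13, 125) yaw 0.306 [0.672 0.085]
fountain_pen scene none
ball_pen top 0.61 66 [ 0.67  -0.111] (11, 102) yaw 0.099 [ 0.67  -0.103]
ball_pen scene 0.44 40 [ 0.67 -0.11] (9, 98) yaw 0.135 [ 0.671 -0.122]
   tri [ 0.6801 -0.1091 -0.0177] 0.0075
ink_bottle top 0.5 245 [0.49  0.072] (47, 51) yaw -1.257 [0.49  0.072]
ink_bottle scene 0.64 210 [0.489 0.072] (62, 68) yaw -1.186 [0.488 0.071]
   tri [0.4897 0.0722 0.0278] 0.0017
loupe top 0.65 124 [0.571 0.078] (36, 38) yaw 0.783 [0.571 0.079]
loupe scene 0.55 102 [0.57  0.075] (31, 58) yaw -0.515 [0.569 0.074]
   tri [0.5718 0.0783 0.0236] 0.0002
eraser top none
eraser scene none
tray_blue top 0.81 2745 [0.48  0.265] (161, 175) yaw 0.05 [0.479 0.264]
tray_blue scene 0.58 1411 [0.478 0.262] (169, 190) yaw 0.05 [0.478 0.258]
   tri [0.48   0.2649 0.0049] 0.0019
tray_yellow top 0.8 2828 [ 0.459 -0.27 ] (164, 178) yaw -0.221 [ 0.459 -0.269]
tray_yellow scene none
match_box top 0.56 189 [ 0.571 -0.079] (35, 51) yaw -0.005 [ 0.571 -0.08 ]
match_box scene 0.54 120 [ 0.569 -0.083] (35, 54) yaw -0.039 [ 0.57  -0.084]
   tri [ 0.5722 -0.0806  0.0108] 0.0002
stapler top 0.87 568 [ 0.688 -0.287] (41, 158) yaw 0.861 [ 0.687 -0.286]
stapler scene 0.79 582 [ 0.683 -0.297] (53, 144) yaw 0.902 [ 0.683 -0.297]
   tri [ 0.6917 -0.2918  0.0127] 0.0001
card_case top 0.87 492 [0.703 0.288] (57, 95) yaw -0.763 [0.703 0.288]
card_case scene 0.77 257 [0.703 0.286] (61, 111) yaw -0.772 [0.702 0.285]
   tri [0.7039 0.2881 0.0122] 0.0003
```

```bash
python3 - <<'E'
import cv2
a=cv2.imread('pics/top0.png')[120:265,170:420]; cv2.imwrite('pics/topcrop.png',cv2.resize(a,None,fx=3.2,fy=3.2,interpolation=cv2.INTER_CUBIC))
E
```

```text
(no output)
```

View pics/topcrop.png

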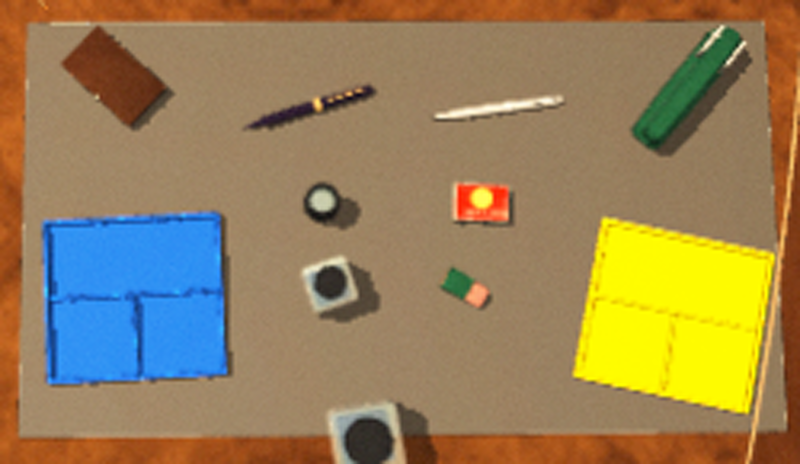

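Crop shows the fountain pen from (243,127) to (375,90), the ball pen from (434,118) to (563,99), and the eraser with corners near (441,293), (451,268), (490,285) and (481,306). I'll compute these and the goal poses.

```bash
cat > g.py <<'E'
from h import *
B=(np.array([.4815,.2655]),.05); Y=(np.array([.4595,-.269]),-.221)
def inT(T,x,y): c,s=np.cos(T[1]),np.sin(T[1]); return T[0]+np.array([c*x-s*y,s*x+c*y])
E
python3 - <<'E'
from g import *
c=ctrl.read_camera('top')
f=lambda p:np.float64(p)/3.2+[170-.35,120-.35]
for n,pts,z in (('fp',[(243,127),(375,90)],.009),('bp',[(434,118),(563,99)],.007),('er',[(441,293),(451,268),(490,285),(481,306)],.015)):
    P=plane(c,f(pts),z)[:,:2]; m=P.mean(0)
    d=P[0]-P[1] if n!='er' else (P[1]+P[0]-P[2]-P[3])/2
    print(n,m.round(4),'len',np.hypot(*d).round(3),'yaw',np.arctan2(-d[0],d[1]).round(3))
s=ctrl.recognise('scene','fountain_pen'),ctrl.recognise('top','fountain_pen'),ctrl.recognise('top','ball_pen'),ctrl.recognise('top','eraser')
for l in s: print([(d['position'].round(3) if hasattr(d['position'],'round') else d['position'],d['conf']) for d in l[:2]])
for T in (B,Y): print([inT(T,*p).round(4) for p in ((.0405,0),(-.0375,.0425),(-.0375,-.0425))])
print(ctrl.get_state()['time'],togo(.489,.073,.12,-1.257))
E
```

```text
fp [0.6708 0.0908] len 0.139 yaw 0.275
bp [ 0.6706 -0.101 ] len 0.133 yaw 0.146
er [ 0.4879 -0.0621] len 0.042 yaw -0.371
[([0.6727, 0.0837, 0.0065], 0.63), ([0.6839, -0.2985, 0.036], 0.21)]
[([0.6726, 0.0881, 0.0111], 0.66), ([0.5696, 0.0859, 0.0263], 0.31)]
[]
[([0.4911, -0.0634, 0.0139], 0.67), ([0.4591, -0.2709, 0.0075], 0.57)]
[array([0.5219, 0.2675]), array([0.4419, 0.3061]), array([0.4462, 0.2212])]
[array([ 0.499 , -0.2779]), array([ 0.4322, -0.2193]), array([ 0.4136, -0.3022])]
2.45 (array([-0.4428, -0.4551,  0.1113]), array([ 0.   ,  0.   , -0.627]))
```

```bash
python3 -m inch '[[[-0.04, -0.045, 0, 0, 0, -0.15, 1], [-0.085, -0.088, 0, 0, 0, -0.3, 1], [-0.13, -0.132, 0, 0, 0, -0.45, 1], [-0.175, -0.178, 0, 0, 0, -0.6, 1], [-0.22, -0.222, 0, 0, 0, -0.627, 1], [-0.265, -0.266, 0, 0, 0, -0.627, 1], [-0.31, -0.31, 0, 0, 0, -0.627, 1], [-0.355, -0.355, 0, 0, 0, -0.627, 1], [-0.4, -0.41, 0.03, 0, 0, -0.627, 1], [-0.443, -0.455, 0.06, 0, 0, -0.627, 1]]]' 40
python3 - <<'E'
from g import *
print(ctrl.get_state()['eef_pos'],togo(.489,.073,.12,-1.257))
E
```

```text
time: 3.7
eef_pos: [0.4806, 0.0921, 0.1827]
tcp_rot: [-0.156, 0.988, -0.0, 0.002]
contact_force: [0.6, 0.2, -0.4]
opening: 1.001
finger_force: 0.0
[0.48055394 0.0920552  0.1826537 ] (array([-0.002 , -0.0207,  0.0627]), array([-0.001,  0.003, -0.   ]))
```

```bash
python3 -m inch '[[[0, 0, 0, 0, 0, 0, 1], [0, 0, 0, 0, 0, 0, 1]]]'
python3 - <<'E'
from g import *
s=ctrl.get_state();print(s['eef_pos'],togo(.489,.073,.016,-1.257))
c=ctrl.read_camera('wrist'); cv2.imwrite('pics/w1.png',c['pixels'][:,:,::-1])
T=ctrl.read_camera('top')
m,cf=near(c,ctrl.masks_of('wrist','ink_bottle'),.03,[.489,.073])
if m is not None:
    print(rect(c,m,.046),cf)
for d in ctrl.mark_of('wrist','ink_bottle')[:2]+ctrl.mark_of('wrist','loupe')[:1]: print(d)
E
```

```text
time: 3.95
eef_pos: [0.4795, 0.0941, 0.1823]
tcp_rot: [-0.156, 0.988, 0.0, 0.0]
contact_force: [0.1, 0.1, -0.3]
opening: 0.997
finger_force: 0.0
[0.4794953  0.0940986  0.18233972] (array([-0.0025, -0.0231,  0.1663]), array([ 0.,  0., -0.]))
(array([0.48801971, 0.07202243]), (45, 50), np.float64(-1.2584905882650987), array([0.48744827, 0.07241747])) 0.57
{'position': [0.3464, 0.0424, 0.0049], 'conf': 0.73}
{'position': [0.4913, 0.0725, -0.0011], 'conf': 0.72}
{'position': [0.575, 0.0773, 0.0016], 'conf': 0.59}
```

View pics/w1.png

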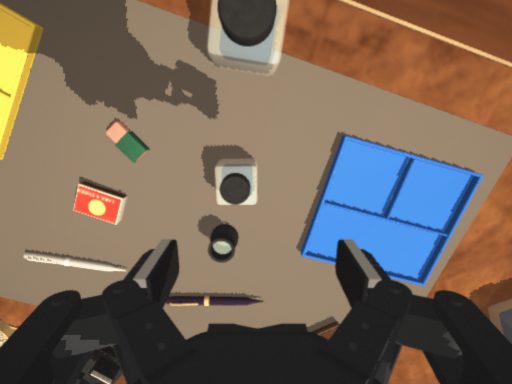

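The wrist view shows the bottle at (236,182) square to the image, so the grasp yaw is right. The fingers at (160,270) and (360,270) clear the loupe at (223,242). Descending.

```bash
python3 -m inch '[[[-0.0025, -0.0236, 0, 0, 0, 0, 1], [-0.0025, -0.0236, 0.05, 0, 0, 0, 1], [-0.0025, -0.0236, 0.09, 0, 0, 0, 1], [-0.0025, -0.0236, 0.13, 0, 0, 0, 1], [-0.0025, -0.0236, 0.15, 0, 0, 0, 1], [-0.0025, -0.0236, 0.166, 0, 0, 0, 1], [-0.0025, -0.0236, 0.166, 0, 0, 0, 0.4], [-0.0025, -0.0236, 0.166, 0, 0, 0, 0.4], [-0.0025, -0.0236, 0.166, 0, 0, 0, 0.4], [-0.0025, -0.0236, 0.166, 0, 0, 0, 0.4]]]' 40
python3 - <<'E'
from g import *
print(togo(.4462,.2212,.021,np.pi/2+.05))
E
```

```text
time: 5.45
eef_pos: [0.4904, 0.0723, 0.0175]
tcp_rot: [-0.156, 0.988, -0.0, 0.001]
contact_force: [-0.1, -0.2, 3.9]
opening: 0.526
finger_force: 43.4
(array([-0.004 ,  0.1552, -0.0037]), array([-0.001,  0.003,  0.264]))
```

```bash
python3 -m inch '[[[0, 0, -0.03, 0, 0, 0, 0.4], [0, 0, -0.065, 0, 0, 0.05, 0.4], [0, 0.04, -0.065, 0, 0, 0.13, 0.4], [-0.002, 0.085, -0.065, 0, 0, 0.2, 0.4], [-0.004, 0.13, -0.065, 0, 0, 0.26, 0.4], [-0.004, 0.155, -0.065, 0, 0, 0.26, 0.4], [-0.004, 0.155, -0.035, 0, 0, 0.26, 0.4], [-0.004, 0.155, -0.015, 0, 0, 0.26, 0.4]]]'
python3 - <<'E'
from g import *
print(togo(.4462,.2212,.0205,np.pi/2+.05))
c=ctrl.read_camera('wrist'); cv2.imwrite('pics/w2.png',c['pixels'][:,:,::-1])
E
```

```text
time: 6.45
eef_pos: [0.4439, 0.2212, 0.0299]
tcp_rot: [-0.028, 1.0, -0.0, -0.001]
contact_force: [-1.3, -0.2, -1.1]
opening: 0.531
finger_force: 42.9
(array([-0.0024, -0.0001,  0.0094]), array([-0.   , -0.001,  0.005]))
```

View pics/w2.png

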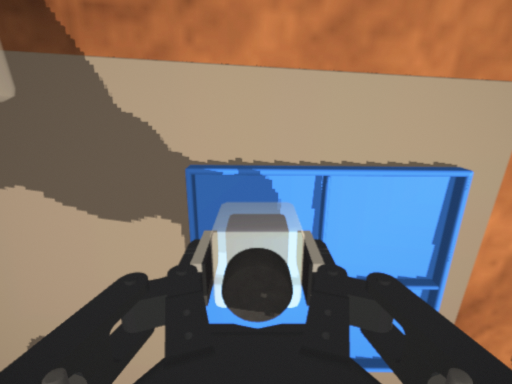

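Bottle at (258,265) is centred between the cell walls (190–325). Lowering and releasing.

```bash
python3 -m inch '[[[-0.002, 0, 0.005, 0, 0, 0, 0.4], [-0.002, 0, 0.0095, 0, 0, 0, 0.4], [-0.002, 0, 0.0095, 0, 0, 0, 0.4], [-0.002, 0, 0.0095, 0, 0, 0, 0.7], [-0.002, 0, 0.0095, 0, 0, 0, 0.7], [-0.002, 0, -0.02, 0, 0, 0, 0.8], [-0.002, 0, -0.07, 0, 0, 0, 0.8]]]'
python3 - <<'E'
from g import *
print(togo(.5725,.0783,.10,np.pi/2+.1),togo(.5725,.0783,.013,np.pi/2+.1))
c=ctrl.read_camera('wrist');m,cf=near(c,ctrl.masks_of('wrist','ink_bottle'),.03,[.445,.221])
if m is not None: print(rect(c,m,.046),cf)
print([d['position'] for d in ctrl.mark_of('wrist','ink_bottle')])
E
```

```text
time: 7.38
eef_pos: [0.4455, 0.2206, 0.1004]
tcp_rot: [-0.027, 1.0, -0.001, -0.002]
contact_force: [1.0, 0.1, 0.4]
opening: 0.805
finger_force: 0.0
(array([-0.1191, -0.149 ,  0.    ]), array([-0.001, -0.004, -0.046])) (array([-0.1195, -0.1489,  0.087 ]), array([-0.001, -0.004, -0.046]))
(array([0.46606421, 0.25831146]), (141, 152), np.float64(0.043170681830403505), array([0.45584345, 0.25847807])) 0.69
[[0.4491, 0.2227, 0.0002], [0.3425, 0.0403, 0.0041]]
```

```bash
python3 -m inch '[[[-0.03, -0.037, 0, 0, 0, -0.04, 0.75], [-0.06, -0.075, 0, 0, 0, -0.046, 0.75], [-0.09, -0.112, 0, 0, 0, -0.046, 0.75], [-0.119, -0.149, 0, 0, 0, -0.046, 0.75], [-0.119, -0.149, 0, 0, 0, -0.046, 0.75]]]'
python3 - <<'E'
from g import *
c=ctrl.read_camera('wrist')
m,cf=near(c,ctrl.masks_of('wrist','loupe'),.03,[.572,.078])
if m is not None: print(rect(c,m,.04),cf)
print([d['position'] for d in ctrl.mark_of('wrist','loupe')][:2])
print(ctrl.get_state()['eef_pos'],togo(.5725,.0783,.013,np.pi/2+.1))
E
```

```text
time: 8.15
eef_pos: [0.5751, 0.0763, 0.1001]
tcp_rot: [-0.048, 0.999, -0.0, -0.0]
contact_force: [0.7, 0.7, -0.3]
opening: 0.751
finger_force: 0.0
(array([0.56997711, 0.07895717]), (32, 42), np.float64(-1.5447875626940466), array([0.56992159, 0.07866024])) 0.9
[[0.5732, 0.0769, -0.0012]]
[0.572549   0.07922706 0.09975837] (array([-0.0001, -0.001 ,  0.0868]), array([ 0.001, -0.003,  0.   ]))
```

```bash
python3 -m inch '[[[0, -0.001, 0.04, 0, 0, 0, 0.7], [0, -0.001, 0.07, 0, 0, 0, 0.7], [0, -0.001, 0.087, 0, 0, 0, 0.7], [0, -0.001, 0.087, 0, 0, 0, 0.3], [0, -0.001, 0.087, 0, 0, 0, 0.3], [0, -0.001, 0.087, 0, 0, 0, 0.3], [0, -0.001, 0.087, 0, 0, 0, 0.3]]]' 30
python3 - <<'E'
from g import *
print(ctrl.get_state()['eef_pos'],togo(*inT(Y,-.0375,.0425),.10,np.pi/2-.221))
E
```

```text
time: 9.18
eef_pos: [0.5746, 0.0777, 0.015]
tcp_rot: [-0.05, 0.999, -0.0, 0.001]
contact_force: [0.8, -0.1, -0.7]
opening: 0.378
finger_force: 31.4
[0.57459976 0.07772634 0.01496385] (array([ 0.1712, -0.2813, -0.0852]), array([0.   , 0.002, 0.321]))
```

```bash
python3 -m inch '[[[0, 0, -0.04, 0, 0, 0, 0.3], [0.01, -0.02, -0.07, 0, 0, 0.06, 0.3], [0.036, -0.06, -0.07, 0, 0, 0.13, 0.3], [0.064, -0.105, -0.07, 0, 0, 0.2, 0.3], [0.092, -0.15, -0.07, 0, 0, 0.27, 0.3], [0.12, -0.195, -0.07, 0, 0, 0.32, 0.3], [0.147, -0.24, -0.07, 0, 0, 0.32, 0.3], [0.171, -0.281, -0.07, 0, 0, 0.32, 0.3], [0.171, -0.281, -0.04, 0, 0, 0.32, 0.3], [0.171, -0.281, -0.025, 0, 0, 0.32, 0.3]]]'
python3 - <<'E'
from g import *
print(ctrl.get_state()['eef_pos'],togo(*inT(Y,-.0375,.0425),.0165,np.pi/2-.221))
c=ctrl.read_camera('wrist'); cv2.imwrite('pics/w3.png',c['pixels'][:,:,::-1])
E
```

```text
time: 10.42
eef_pos: [0.4311, -0.2191, 0.0381]
tcp_rot: [0.11, 0.994, 0.0, -0.001]
contact_force: [-0.4, -0.5, -0.8]
opening: 0.38
finger_force: 31.4
[ 0.43106739 -0.21906161  0.03810702] (array([-0.0012, -0.    ,  0.0216]), array([ 0.001, -0.001, -0.   ]))
```

View pics/w3.png

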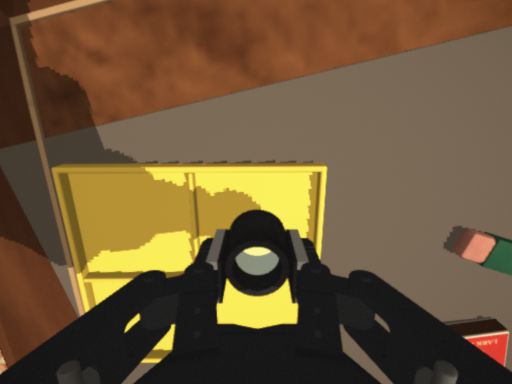

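Loupe at (258,255) sits inside the cell walls (195–320). Lowering.

```bash
python3 -m inch '[[[-0.001, 0, 0.012, 0, 0, 0, 0.3], [-0.001, 0, 0.0215, 0, 0, 0, 0.3], [-0.001, 0, 0.0215, 0, 0, 0, 0.3], [-0.001, 0, 0.0215, 0, 0, 0, 0.55], [-0.001, 0, 0.0215, 0, 0, 0, 0.55], [-0.001, 0, 0, 0, 0, 0, 0.6], [-0.001, 0, -0.06, 0, 0, 0, 0.6]]]'
python3 - <<'E'
from g import *
c=ctrl.read_camera('wrist')
print([d['position'] for d in ctrl.mark_of('wrist','loupe')][:2])
print([(d['position'],d['conf']) for d in ctrl.mark_of('wrist','eraser')][:2])
print(ctrl.get_state()['eef_pos'],togo(.489,-.062,.10,-.39))
print(inT(Y,-.0375,.0425))
E
```

```text
time: 11.35
eef_pos: [0.4306, -0.2174, 0.0969]
tcp_rot: [0.11, 0.994, 0.002, -0.003]
contact_force: [1.4, -0.2, 0.3]
opening: 0.6
finger_force: 0.0
[]
[([0.4882, -0.0625, 0.0016], 0.96)]
[ 0.43542556 -0.22106776  0.10318006] (array([-0.0176,  0.1669,  0.0026]), array([-0.009,  0.004, -1.4  ]))
[ 0.43222828 -0.21931345]
```

```bash
python3 -m inch '[[[0, 0, -0.02, 0, 0, 0.17, 0.6], [-0.002, 0.02, -0.02, 0, 0, 0.345, 0.6], [-0.004, 0.04, -0.02, 0, 0, 0.52, 0.6], [-0.006, 0.06, -0.02, 0, 0, 0.695, 0.6], [-0.008, 0.08, -0.02, 0, 0, 0.87, 0.55], [-0.01, 0.1, -0.02, 0, 0, 1.045, 0.55], [-0.012, 0.12, -0.02, 0, 0, 1.22, 0.5], [-0.014, 0.14, 0, 0, 0, 1.395, 0.5], [-0.016, 0.155, 0, 0, 0, 1.57, 0.5], [-0.0176, 0.167, 0, 0, 0, 1.74, 0.5]]]'
python3 -m inch '[[[0, 0, 0, 0, 0, 0, 0.5], [0, 0, 0, 0, 0, 0, 0.5]]]'
python3 - <<'E'
from g import *
c=ctrl.read_camera('wrist'); cv2.imwrite('pics/w4.png',c['pixels'][:,:,::-1])
m,cf=near(c,ctrl.masks_of('wrist','eraser'),.015,[.489,-.062])
if m is not None: print(rect(c,m,.015),cf)
s=ctrl.get_state();print(s['eef_pos'],s['qpos'],togo(.4885,-.0623,.0045,-.39))
E
```

```text
time: 12.75
eef_pos: [0.4855, -0.0589, 0.0972]
tcp_rot: [0.832, 0.555, -0.001, -0.001]
contact_force: [0.5, -1.0, 0.5]
opening: 0.501
finger_force: 0.0
time: 13.0
eef_pos: [0.486, -0.0601, 0.0984]
tcp_rot: [0.83, 0.558, -0.0, -0.0]
contact_force: [0.2, 0.3, -1.0]
opening: 0.499
finger_force: 0.0
(array([ 0.49041629, -0.05945554]), (23, 47), np.float64(-0.5041294035541384), array([ 0.49083921, -0.05864963])) 0.61
[ 0.4862242  -0.06035371  0.09873832] [-3.30834772e-01  3.36155978e-02  2.12584025e+00 -1.89611145e-04
  9.82654455e-01  5.72449375e-02] (array([-0.0009,  0.0029,  0.0942]), array([-0.001,  0.   ,  0.002]))
```

View pics/w4.png

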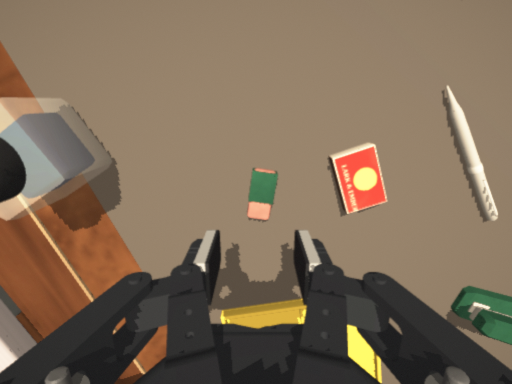

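Eraser at (262,194) is tilted about 0.11 rad more than planned, so I'll use yaw -0.49.

```bash
python3 - <<'E'
from g import *
print(togo(.4895,-.0605,.0045,-.495))
E
```

```text
(array([0.0011, 0.0031, 0.0942]), array([-0.   ,  0.   ,  0.107]))
```

```bash
python3 -m inch '[[[0.001, 0.003, 0.04, 0, 0, 0.105, 0.5], [0.001, 0.003, 0.07, 0, 0, 0.105, 0.5], [0.001, 0.003, 0.09, 0, 0, 0.105, 0.5], [0.001, 0.003, 0.094, 0, 0, 0.105, 0.5], [0.001, 0.003, 0.094, 0, 0, 0.105, 0.15], [0.001, 0.003, 0.094, 0, 0, 0.105, 0.15], [0.001, 0.003, 0.094, 0, 0, 0.105, 0.15], [0.001, 0.003, 0.094, 0, 0, 0.105, 0.15]]]' 25
python3 - <<'E'
from g import *
print(ctrl.get_state()['eef_pos'],togo(*inT(Y,-.0375,-.0425),.10,-.221))
E
```

```text
time: 14.1
eef_pos: [0.4902, -0.0604, 0.0058]
tcp_rot: [0.858, 0.513, 0.0, 0.001]
contact_force: [0.3, -0.2, 2.1]
opening: 0.248
finger_force: 28.4
[ 0.49019152 -0.06037603  0.0057896 ] (array([-0.2493,  0.0473, -0.0942]), array([ 0.001,  0.   , -0.273]))
```

```bash
python3 -m inch '[[[0, 0, -0.045, 0, 0, 0, 0.15], [-0.02, 0.004, -0.09, 0, 0, 0, 0.15], [-0.06, 0.012, -0.09, 0, 0, -0.07, 0.15], [-0.1, 0.02, -0.09, 0, 0, -0.14, 0.15], [-0.14, 0.027, -0.09, 0, 0, -0.21, 0.15], [-0.18, 0.035, -0.09, 0, 0, -0.273, 0.15], [-0.22, 0.042, -0.09, 0, 0, -0.273, 0.15], [-0.249, 0.047, -0.09, 0, 0, -0.273, 0.15], [-0.249, 0.047, -0.06, 0, 0, -0.273, 0.15], [-0.249, 0.047, -0.06, 0, 0, -0.273, 0.15]]]'
python3 - <<'E'
from g import *
print(ctrl.get_state()['eef_pos'],togo(*inT(Y,-.0375,-.0425),.0085,-.221))
c=ctrl.read_camera('wrist'); cv2.imwrite('pics/w5.png',c['pixels'][:,:,::-1])
E
```

```text
time: 15.35
eef_pos: [0.4113, -0.3004, 0.0629]
tcp_rot: [0.781, 0.624, -0.0, -0.003]
contact_force: [-0.5, 0.1, -0.5]
opening: 0.251
finger_force: 28.1
[ 0.41126497 -0.30040054  0.06291226] (array([-0.0015,  0.0029,  0.0544]), array([-0.005, -0.003, -0.001]))
```

View pics/w5.png

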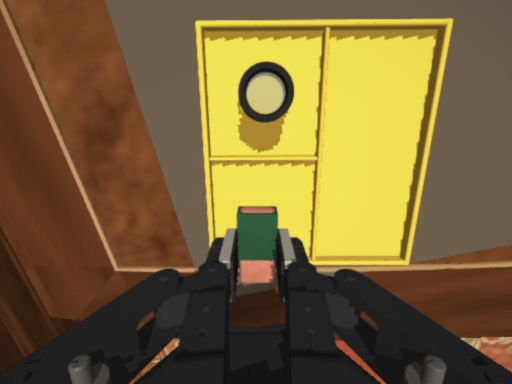

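Loupe stands in its cell at (267,92) and the eraser is over the second cell. Lowering.

```bash
python3 -m inch '[[[-0.001, 0.002, 0.025, 0, 0, 0, 0.15], [-0.001, 0.002, 0.045, 0, 0, 0, 0.15], [-0.001, 0.002, 0.053, 0, 0, 0, 0.15], [-0.001, 0.002, 0.0535, 0, 0, 0, 0.15], [-0.001, 0.002, 0.0535, 0, 0, 0, 0.38], [-0.001, 0.002, 0.0535, 0, 0, 0, 0.38], [-0.001, 0.002, 0.01, 0, 0, 0, 0.4], [-0.001, 0.002, -0.04, 0, 0, 0, 0.4]]]'
python3 - <<'E'
from g import *
s=ctrl.get_state();print(s['eef_pos'],s['qpos'][5],togo(.6705,-.102,.10,.13))
c=ctrl.read_camera('wrist')
for t in('loupe','eraser'): print(t,[d['position'] for d in ctrl.mark_of('wrist',t)][:2])
E
```

```text
time: 16.4
eef_pos: [0.4142, -0.3026, 0.1056]
tcp_rot: [0.781, 0.625, -0.0, -0.001]
contact_force: [1.1, -1.6, -0.0]
opening: 0.403
finger_force: 0.0
[ 0.41415835 -0.30262027  0.10559277] -0.6079241309907514 (array([0.2519, 0.2061, 0.0055]), array([-0.001, -0.001, -0.351]))
loupe [[0.4344, -0.221, 0.0065]]
eraser [[0.4109, -0.3064, 0.003]]
```

```bash
python3 -m inch '[[[0.03, 0.025, 0, 0, 0, -0.04, 0.4], [0.065, 0.053, 0, 0, 0, -0.09, 0.4], [0.1, 0.082, 0, 0, 0, -0.14, 0.4], [0.135, 0.11, 0, 0, 0, -0.19, 0.4], [0.17, 0.139, 0, 0, 0, -0.24, 0.4], [0.2, 0.164, 0, 0, 0, -0.29, 0.4], [0.23, 0.188, 0, 0, 0, -0.33, 0.4], [0.252, 0.206, 0, 0, 0, -0.351, 0.4], [0.252, 0.206, 0, 0, 0, -0.351, 0.4], [0.252, 0.206, 0, 0, 0, -0.351, 0.4]]]'
python3 - <<'E'
from g import *
c=ctrl.read_camera('wrist'); cv2.imwrite('pics/w6.png',c['pixels'][:,:,::-1])
m,cf=near(c,ctrl.masks_of('wrist','ball_pen'),.008,[.67,-.1])
if m is not None: print(rect(c,m,.008),cf)
s=ctrl.get_state();print(s['eef_pos'],s['qpos'][5],togo(.6705,-.102,.0045,.13))
E
```

```text
time: 17.8
eef_pos: [0.6698, -0.1025, 0.1036]
tcp_rot: [0.66, 0.751, -0.001, -0.001]
contact_force: [0.3, -0.3, -0.3]
opening: 0.399
finger_force: 0.0
(array([ 0.67189276, -0.10308058]), (9, 125), np.float64(0.13672227950411264), array([ 0.67222575, -0.10315594])) 0.85
[ 0.66989017 -0.1030728   0.10432488] -0.4307771286972381 (array([0.0009, 0.0009, 0.0998]), array([-0.002, -0.   , -0.001]))
```

View pics/w6.png

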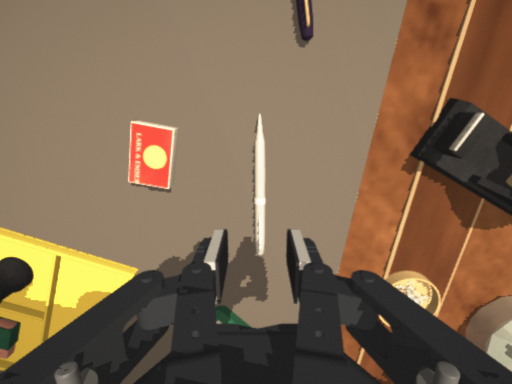

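The ball pen lies along the image column at x≈261 (rows 115–255), midway between the fingers. Grasping.

```bash
python3 -m inch '[[[0.001, 0.001, 0.04, 0, 0, 0, 0.4], [0.001, 0.001, 0.075, 0, 0, 0, 0.4], [0.001, 0.001, 0.095, 0, 0, 0, 0.4], [0.001, 0.001, 0.1005, 0, 0, 0, 0.4], [0.001, 0.001, 0.1005, 0, 0, 0, 0.05], [0.001, 0.001, 0.1005, 0, 0, 0, 0.05], [0.001, 0.001, 0.1005, 0, 0, 0, 0.05], [0.001, 0.001, 0.1005, 0, 0, 0, 0.05]]]' 25
python3 - <<'E'
from g import *
print(ctrl.get_state()['eef_pos'],togo(*inT(Y,.0405,0),.10,-.221))
E
```

```text
time: 18.9
eef_pos: [0.6728, -0.1016, 0.0061]
tcp_rot: [0.66, 0.752, 0.0, 0.001]
contact_force: [-0.5, 0.1, 2.7]
opening: 0.111
finger_force: 29.1
[ 0.67281331 -0.1015774   0.00607713] (array([-0.1524, -0.195 , -0.0942]), array([0.002, 0.001, 0.351]))
```

```bash
python3 -m inch '[[[0, 0, -0.045, 0, 0, 0, 0.05], [-0.01, -0.013, -0.085, 0, 0, 0.05, 0.05], [-0.035, -0.045, -0.085, 0, 0, 0.12, 0.05], [-0.063, -0.08, -0.085, 0, 0, 0.19, 0.05], [-0.09, -0.115, -0.085, 0, 0, 0.25, 0.05], [-0.117, -0.15, -0.085, 0, 0, 0.3, 0.05], [-0.14, -0.18, -0.085, 0, 0, 0.351, 0.05], [-0.152, -0.195, -0.07, 0, 0, 0.351, 0.05], [-0.152, -0.195, -0.05, 0, 0, 0.351, 0.05], [-0.152, -0.195, -0.05, 0, 0, 0.351, 0.05]]]'
python3 - <<'E'
from g import *
c=ctrl.read_camera('wrist'); cv2.imwrite('pics/w7.png',c['pixels'][:,:,::-1])
print(ctrl.get_state()['eef_pos'],togo(*inT(Y,.0405,0),.009,-.221))
E
```

```text
time: 20.15
eef_pos: [0.4969, -0.2751, 0.0512]
tcp_rot: [0.78, 0.625, -0.0, -0.003]
contact_force: [-0.4, -0.7, -0.3]
opening: 0.106
finger_force: 28.7
[ 0.49785028 -0.27562689  0.05248831] (array([-0.002 ,  0.0018,  0.0435]), array([-0.003, -0.002,  0.001]))
```

View pics/w7.png

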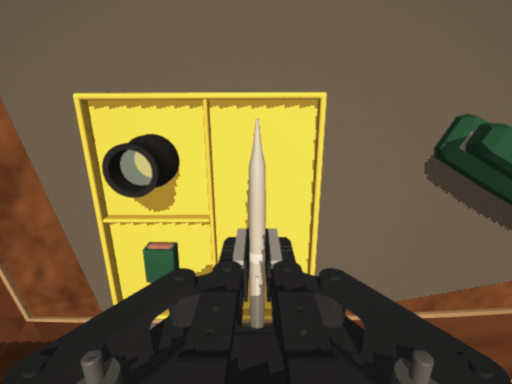

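Eraser lies flat at (160,262), and the pen at column 257 is within the compartment (212–320). Lowering.

```bash
python3 -m inch '[[[-0.001, 0.001, 0.025, 0, 0, 0, 0.05], [-0.001, 0.001, 0.04, 0, 0, 0, 0.05], [-0.001, 0.001, 0.0455, 0, 0, 0, 0.05], [-0.001, 0.001, 0.0455, 0, 0, 0, 0.05], [-0.001, 0.001, 0.0455, 0, 0, 0, 0.3], [-0.001, 0.001, 0.0455, 0, 0, 0, 0.3], [-0.001, 0.001, 0.01, 0, 0, 0, 0.35], [-0.001, 0.001, -0.045, 0, 0, 0, 0.4]]]'
python3 - <<'E'
from g import *
s=ctrl.get_state();print(s['eef_pos'],s['qpos'][5],togo(.672,.0885,.10,.29))
E
```

```text
time: 21.2
eef_pos: [0.4974, -0.2774, 0.0984]
tcp_rot: [0.781, 0.625, -0.001, -0.003]
contact_force: [0.4, -0.6, -0.2]
opening: 0.403
finger_force: 0.0
[ 0.49743571 -0.27742784  0.09837259] -0.46560718838434956 (array([ 0.3953,  0.09  , -0.0011]), array([-0.004, -0.003, -0.511]))
```

```bash
python3 -m inch '[[[0.04, 0.009, 0, 0, 0, -0.05, 0.4], [0.085, 0.019, 0, 0, 0, -0.11, 0.4], [0.13, 0.03, 0, 0, 0, -0.17, 0.4], [0.175, 0.04, 0, 0, 0, -0.23, 0.4], [0.22, 0.05, 0, 0, 0, -0.29, 0.4], [0.265, 0.06, 0, 0, 0, -0.35, 0.4], [0.31, 0.07, 0, 0, 0, -0.41, 0.4], [0.355, 0.081, 0, 0, 0, -0.47, 0.4], [0.395, 0.09, 0, 0, 0, -0.511, 0.4], [0.395, 0.09, 0, 0, 0, -0.511, 0.4]]]'
python3 -m inch '[[[0, 0, 0, 0, 0, 0, 0.4]]]'
python3 - <<'E'
from g import *
c=ctrl.read_camera('wrist'); cv2.imwrite('pics/w8.png',c['pixels'][:,:,::-1])
m,cf=near(c,ctrl.masks_of('wrist','fountain_pen'),.009,[.67,.09])
if m is not None: print(rect(c,m,.009),cf)
s=ctrl.get_state();print(s['eef_pos'],togo(.672,.0885,.0045,.29))
E
```

```text
time: 22.45
eef_pos: [0.674, 0.0897, 0.0996]
tcp_rot: [0.596, 0.803, 0.0, 0.0]
contact_force: [0.5, -0.7, 1.2]
opening: 0.4
finger_force: 0.0
time: 22.58
eef_pos: [0.6729, 0.0868, 0.0993]
tcp_rot: [0.598, 0.802, -0.0, -0.0]
contact_force: [-0.0, -0.5, -0.4]
opening: 0.397
finger_force: 0.0
(array([0.67264032, 0.09262128]), (14, 137), np.float64(0.3220514766704019), array([0.67253453, 0.09303388])) 0.63
[0.67286856 0.08602526 0.0993846 ] (array([ 0.0026, -0.0001,  0.0949]), array([-0.001,  0.   , -0.001]))
```

View pics/w8.png

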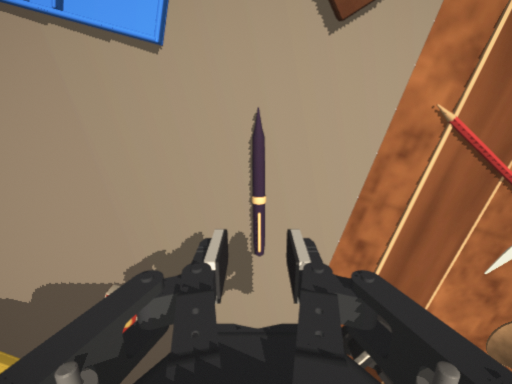

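Fountain pen lies straight along column ≈259 (rows 108–255), clip toward the palm side, so the mid-length grasp is clear of it.

```bash
python3 -m inch '[[[0.005, 0, 0.04, 0, 0, -0.01, 0.4], [0.005, 0, 0.075, 0, 0, -0.01, 0.4], [0.005, 0, 0.09, 0, 0, -0.01, 0.4], [0.005, 0, 0.095, 0, 0, -0.01, 0.4], [0.005, 0, 0.095, 0, 0, -0.01, 0.07], [0.005, 0, 0.095, 0, 0, -0.01, 0.07], [0.005, 0, 0.095, 0, 0, -0.01, 0.07], [0.005, 0, 0.095, 0, 0, -0.01, 0.07]]]' 25
python3 - <<'E'
from g import *
print(ctrl.get_state()['eef_pos'],togo(*inT(B,.0405,0),.10,.05))
E
```

```text
time: 23.68
eef_pos: [0.673, 0.092, 0.0061]
tcp_rot: [0.593, 0.805, 0.001, 0.001]
contact_force: [-0.7, -1.0, 4.3]
opening: 0.135
finger_force: 28.7
[0.67297926 0.09195205 0.00612875] (array([ 0.2123, -0.0922, -0.0943]), array([0.002, 0.001, 0.25 ]))
```

```bash
python3 -m inch '[[[0, 0, -0.045, 0, 0, 0, 0.07], [0.01, -0.005, -0.09, 0, 0, 0.03, 0.07], [0.045, -0.02, -0.09, 0, 0, 0.08, 0.07], [0.083, -0.036, -0.09, 0, 0, 0.13, 0.07], [0.12, -0.052, -0.09, 0, 0, 0.18, 0.07], [0.157, -0.068, -0.09, 0, 0, 0.22, 0.07], [0.19, -0.083, -0.09, 0, 0, 0.25, 0.07], [0.212, -0.092, -0.08, 0, 0, 0.25, 0.07], [0.212, -0.092, -0.05, 0, 0, 0.25, 0.07], [0.212, -0.092, -0.05, 0, 0, 0.25, 0.07]]]'
python3 - <<'E'
from g import *
c=ctrl.read_camera('wrist'); cv2.imwrite('pics/w9.png',c['pixels'][:,:,::-1])
print(ctrl.get_state()['eef_pos'],togo(*inT(B,.0405,0),.009,.05))
E
```

```text
time: 24.92
eef_pos: [0.5187, 0.2669, 0.052]
tcp_rot: [0.689, 0.725, -0.003, -0.001]
contact_force: [0.2, -1.1, -0.7]
opening: 0.131
finger_force: 28.2
[0.5202601  0.26707753 0.05357786] (array([0.0004, 0.0018, 0.0446]), array([-0.003,  0.001,  0.   ]))
```

View pics/w9.png

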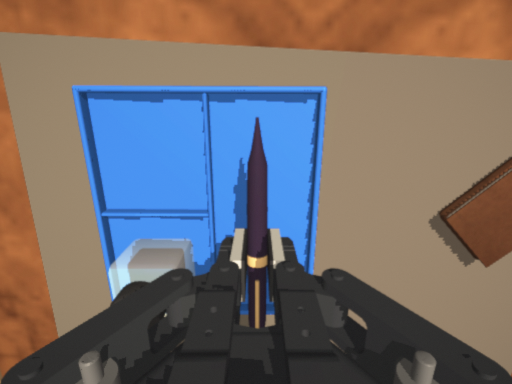

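Pen at column 257 is centred in the blue long compartment (212–320), with the bottle upright at (155,265). Lowering.

```bash
python3 -m inch '[[[0, 0.001, 0.025, 0, 0, 0, 0.07], [0, 0.001, 0.038, 0, 0, 0, 0.07], [0, 0.001, 0.0455, 0, 0, 0, 0.07], [0, 0.001, 0.0455, 0, 0, 0, 0.07], [0, 0.001, 0.0455, 0, 0, 0, 0.32], [0, 0.001, 0.0455, 0, 0, 0, 0.32], [0, 0.001, 0.01, 0, 0, 0, 0.35], [0, 0.001, -0.045, 0, 0, 0, 0.4], [0, 0.001, -0.105, 0, 0, 0, 0.4], [0.05, 0.001, -0.165, 0, 0, 0, 0.4]]]'
python3 -m inch '[[[0.06, 0.03, -0.04, 0, 0, 0, 0.4], [0.12, 0.06, -0.06, 0, 0, 0, 0.4], [0.18, 0.09, -0.06, 0, 0, 0, 0.4], [0.2, 0.1, -0.06, 0, 0, 0, 0.4]]]'
python3 - <<'E'
from g import *
c=ctrl.read_camera('top')
a=c['pixels'][120:265,170:420,::-1]; cv2.imwrite('pics/end.png',cv2.resize(a,None,fx=3.2,fy=3.2,interpolation=cv2.INTER_CUBIC))
for t,T in(('fountain_pen',B),('ink_bottle',B),('ball_pen',Y),('loupe',Y),('eraser',Y)):
  for n in('top','scene'):
    if n=='scene': ctrl.read_camera(n)
    for d in ctrl.mark_of(n,t)[:3]:
        v=np.array(d['position'])[:2]-T[0]; k,s=np.cos(T[1]),np.sin(T[1]); print(t,n,np.round([k*v[0]+s*v[1],-s*v[0]+k*v[1],d['position'][2]],3),round(float(d['conf']),2))
for t in('match_box','stapler','card_case'): print(t,ctrl.mark_of('top',t)[0]['position'])
E
```

```text
time: 26.22
eef_pos: [0.5212, 0.3063, 0.2108]
tcp_rot: [0.69, 0.723, 0.001, 0.001]
contact_force: [0.7, -0.3, -0.6]
opening: 0.398
finger_force: 0.0
time: 26.72
eef_pos: [0.6108, 0.5143, 0.2686]
tcp_rot: [0.689, 0.725, 0.001, 0.0]
contact_force: [0.2, -0.5, 0.6]
opening: 0.4
finger_force: 0.0
fountain_pen top [0.038 0.002 0.005] 0.42
fountain_pen scene [0.043 0.004 0.   ] 0.63
ink_bottle top [ 0.099  0.248 -0.002] 0.84
ink_bottle top [-0.147 -0.218  0.002] 0.66
ink_bottle top [-0.035 -0.045  0.002] 0.54
ink_bottle scene [-0.151 -0.218  0.006] 0.89
ink_bottle scene [ 0.099  0.244 -0.   ] 0.73
ink_bottle scene [-0.034 -0.043  0.006] 0.51
ball_pen top [0.042 0.004 0.003] 0.53
ball_pen scene [0.036 0.003 0.001] 0.55
ball_pen scene [0.004 0.001 0.002] 0.4
loupe top [-0.038  0.045  0.004] 0.43
loupe scene [-0.035  0.041  0.009] 0.67
eraser top [-0.035 -0.047  0.006] 0.5
eraser scene [-0.034 -0.039  0.008] 0.66
match_box [0.5728, -0.0747, 0.0044]
stapler [0.6948, -0.2926, 0.0058]
card_case [0.7035, 0.2926, 0.0004]
```

View pics/end.png

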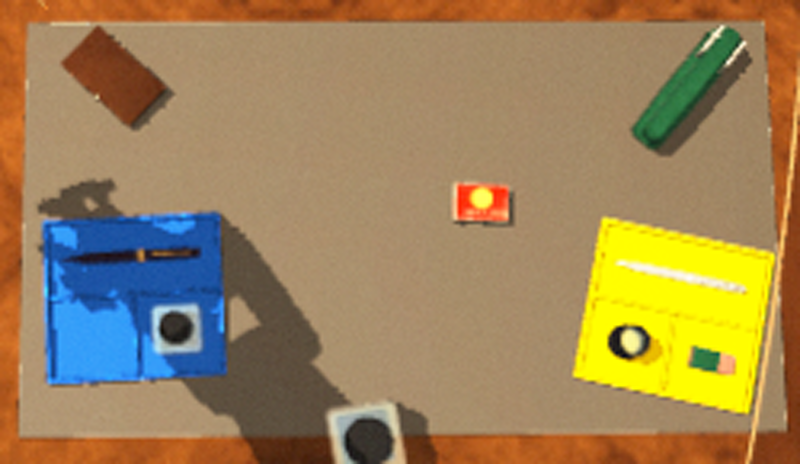

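The picture shows both pens in the long compartments, at (130,256) and (682,276). The bottle is at (177,328), the loupe at (630,342) and the eraser at (712,359). The match box, stapler and card case have not moved.

```bash
python3 -m inch '[[[0, 0, 0, 0, 0, 0, 0.4], [0, 0, 0, 0, 0, 0, 0.4], [0, 0, 0, 0, 0, 0, 0.4], [0, 0, 0, 0, 0, 0, 0.4]]]'; python3 -c "
from plant import ctrl
print(ctrl.sign_off())"
```

```text
time: 28.18
eef_pos: [0.6102, 0.5121, 0.2675]
tcp_rot: [0.689, 0.725, -0.0, -0.0]
contact_force: [-0.2, -1.0, -1.0]
opening: 0.401
finger_force: 0.0
the job is handed in; nothing more can be done
None
```

Both kits are in their trays, and the job was handed in at about 28 s of the 104 s allowed; the final camera check put every item well inside its limits, but sign-off returned no verdict.

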